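# Tare the balance at its sunken key

### The arm

A 6-joint arm with a two-finger parallel gripper is mounted at the origin on a cart in front of the work surface, level with it; the furniture and walls round the work are solid. World frame = base frame: x ahead of the robot, y to its left, z up, the work surface at z = 0. Lengths are in mm, angles in rad, forces in N, time in s.
With the tool pointing down it reaches from about 275 to 750 mm from the base axis. Payload 10.2 kg.
Tool frame: the origin (TCP) lies at the very end of the fingers, on their centre line; the grasp point (between the pads) lies 19 mm behind it (r.pinch_z is the distance from the TCP to the grasp point, in mm); y points along the fingers, x is the direction in which the jaws open and shut, and the axes are right-handed (so a half turn about y gives the same grasp; the last joint's range is limited). The gripper opens to 88 mm and grips with 3 to 60 N. Pads are 18 mm wide; open, the fingers measure 123 mm over their backs; the gripper's body (75 mm by 187 mm) begins 45 mm behind the grasp point.
Start: joints at [-0.223, 0.313, 1.498, -0, 1.331, -0.223], TCP at [525.006, -0.014, 238.72] pointing down, gripper open.
Joint ranges: [-2.94, 2.94], [-0.97, 2.17], [0.19, 2.56], [-1.23, 4.37], [0.02, 3.11], [-2.88, 2.88]. Speed limits (rad/s): [2.39, 2.39, 3.01, 3.14, 3.14, 3.14].

### API

Orientations are given as a 3x3 rotation matrix whose columns are the frame's x, y, z axes.
In Python, from cell import readout, optics, job_done, r gives the robot as it stands.
- The arm moves only by the tool apply_moves, never from a script. Its argument "steps" is a list of rows, each a list of 3 entries, a list of its own where there are three numbers: the shift along the world's x, y, z in cm, then the turn, a rotation vector about the world's x, y, z in rad, then the finger opening in cm, from 0 to 8.81. In form: [[[tx, ty, tz], [rx, ry, rz], jaw], ...]. A call has 1 to 10 rows; each row is the pose to reach, as a shift and turn from the pose commanded when the call began; what a row does not reach only later rows make up. A row lasts 1/8 s, in which the tool goes at most 62.5 mm and 10.7 degrees, less where a joint would pass 70% of its speed; a pose out of reach is approached as far as the arm can. A call with a gripper value outside its range is refused whole. The fingers move at their own pace and stop on an object; "grip_force" is the grip in N (left out, the last holds). Time passes only in rows, so rows that repeat a pose let the fingers close. It gives the time, the measured TCP pose, the force and the opening at its end, in the units of the state.
- readout.read_state(): the state, without advancing time (a new reading comes with each control period).
- optics.grab_frame(name): name is "scene" or "side" or "wrist"; returns the picture (420x560x3 uint8, red, green, blue); there is no depth.
- optics.calibration(name): a dict with "fov_y" (degrees; the focal length in pixels is half the picture's height over the tangent of half this angle, whatever the lens; pixels are square), "cx", "cy" (the principal point, pixels), "distortion" ([k1, k2, p1, p2, k3] as OpenCV has them; the pictures are not rectified), "pose" (4x4, takes a point from camera to world coordinates); the wrist camera has in their place "T_tool_cam" (4x4, takes a point from camera to tool coordinates, whose origin is the TCP and whose axes are the tool frame's). Camera axes: x right, y up, looking along -z (the intrinsics and any distortion apply to the point x, -y, -z); pixel columns grow to the right and rows downward; lengths in mm; the calibration is good to about 2 mm. A picture is of the moment at which its call begins: read the wrist's pose just before it. calibration takes no time and is no camera call.
- job_done(): hands the job in, once; it reports no verdict.
The state is a dict: "t": time; "qpos": joint angles; "dq": joint speeds; "effort": joint torques, N m; "position": TCP position; "tool_rot": TCP orientation; "ft_force": force on the tool from outside, world axes, zero at the start; "torque": the same for the moment, N m; "opening": opening from 0.0 (shut) to 1.0 (fully open).
Only numpy, scipy, OpenCV 4.12 (cv2) and the standard library are available. Lean on these libraries where they do the work, as an engineer would, in place of code of your own. Each camera call takes 0.05 s, during which the arm holds its last target.

### The job

Tare the bench balance: with closed fingertips push its sliding shutter fully clear of the round well, reach in and press the round tare key at its bottom fully down, then let it come up again. Finally push the shutter back until it fully covers the round well. Never press the square key in the square well, and leave the cassette on the pan and the other loose things on the bench where they are; nothing is to be picked up.

Things in the scene. Friction and masses are not known exactly. Their poses are not given: they have to be found in the camera images.
- balance: White bench balance, fixed, deck 50 mm high; origin on the worktop, x to its back, y to its left; housing x -127..116, y -105..105 mm. Two wells, at x -55, y +38 and -38 mm (which is where varies), under a shutter; steel pan 106 mm across, centre x +55, top 60 mm high. Guide rails along y, 6 mm high (8 at the ends), 42 mm before and behind the wells' centres.
- tare_well (a point): Centre of the mouth of the ROUND well, in the deck plane (50 mm above the worktop); axes as the balance. The well is 55 mm across, 26 mm deep, straight-walled, open upwards. In its middle stands the round tare key, 26 mm across, its top 12 mm below the deck when up and 18 mm below when fully down.
- cal_well (a point): Centre of the mouth of the SQUARE well, in the deck plane; 51 x 51 mm, 26 mm deep, with a square key, 24 x 24 mm, top 12 mm below the deck, which must not be pressed.
- tare_key (a joint): Travel of the round key, m: 0 up, 0.006 fully down. A spring pushes it up: 2 N at first, about 4.4 N fully down.
- cal_key (a joint): Travel of the square key, m: 0 up, 0.006 fully down; it must stay up.
- shutter (a joint): Travel of the shutter, m, along the balance's +y: -0.038 fully over the well at y = -38 mm, +0.038 fully over the well at y = +38 mm (hard stops), 0 over the inner halves of both. Starts between -0.012 and 0.012. Slides with 1 to 2 N of friction and stays where it is left.
- shutter_mid (a point): Middle of the shutter's upper face, 54.5 mm above the worktop; axes as the balance. The shutter is a metal plate 76 x 76 x 3 mm just above the deck with two upright ridges along x, centred 34 mm either side (y) of this point, 8 mm thick, 66 mm long, 16 mm high above it. A fingertip in the 60 mm wide trough between them pushes the shutter either way.
- cassette: Flat grey test cassette 67 x 52 x 5 mm lying loose on the pan; origin at the centre of its underside. Leave it.
- dropper: Small dropper bottle with a blue cap, 27 mm wide, 66 mm tall, standing loose beside the right side of the balance; origin at the centre of its foot. Leave it.
- pen: Blue pen, 143 mm long, lying loose across in front of the balance; origin at its centre. Leave it.
- tape: Roll of paper tape 62 mm across, 18 mm high, lying loose to the left; origin at its centre. Leave it.
- tube: Capped blood tube about 100 mm long, 16 mm thick, lying loose to the left; origin at its centre. Leave it.

How it is judged:
By the outcome, as a careful person would: the job done as asked, in the order asked, and still so for the second after the job is handed in, with the robot touching nothing.
It also fails if it takes over 51 s, if anything falls off the work surface, if the arm or the gripper's body presses on something with over 40 N, if the wrist force passes 120 N, or if a joint passes its speed limit or range.

## Working session

There is one attempt and no reset: what is moved stays moved. The work goes in short steps, Python scripts to look and compute and a tool call to move; the robot and the scene stay as the last step left them, time stands still between calls to the robot, and variables do not carry over. Pictures are saved under pics/ and viewed, and the job is handed in when it is done.

Besides the shell and the picture viewer there is one more tool, called after "Emit:" by a JSON object that holds its "api" and its "payload". apply_moves: Moves the arm, as the interface text tells. Its arguments: {"type":"object","properties":{"steps":{"type":"array","items":{"type":"array"}},"grip_force":{"type":"number"}},"required":["steps"]}

```bash
mkdir -p pics; ls; python3 - <<'E'
from cell import readout, optics, r
import cv2,numpy as np
s=readout.read_state();print(s)
for n in ["scene","side","wrist"]:
    c=optics.calibration(n);print(n,c)
    cv2.imwrite(f"pics/{n}0.png",optics.grab_frame(n)[:,:,::-1])
E
```

```text
pics
{'t': 0.0, 'qpos': array([-2.23396970e-01,  3.13409740e-01,  1.49845299e+00, -1.44048934e-05,
        1.33100437e+00, -2.23403702e-01]), 'dq': array([-6.01184311e-05, -5.99817530e-04,  8.77403627e-04, -1.19932253e-03,
       -1.55966491e-03, -8.76369391e-04]), 'effort': array([-1.80187753e-04, -4.02218950e+01, -2.52264959e+01,  6.94810320e-02,
        3.53677373e-02, -8.52248218e-05]), 'position': array([5.24743221e+02, 4.42055696e-02, 2.38175685e+02]), 'tool_rot': array([[ 9.99999224e-01, -1.24588194e-03, -9.99502315e-06],
       [ 1.03298010e-05,  2.68701348e-04,  9.99999964e-01],
       [-1.24587921e-03, -9.99999188e-01,  2.68714009e-04]]), 'ft_force': array([ 0.04735241,  0.09094351, -0.21965448]), 'torque': array([-0.00856097, -0.00851194,  0.04098334]), 'opening': 1.000569266182359}
scene {'fov_y': 51.356822562127704, 'cx': 269.1860786846964, 'cy': 209.68343803671524, 'distortion': array([-0.12836926,  0.        ,  0.        ,  0.        ,  0.        ]), 'pose': array([[ 6.36625685e-01,  3.22776482e-01, -7.00373529e-01,
        -1.59232695e+02],
       [-7.70684405e-01,  2
[... 573 characters left out ...]
2],
       [ 1.42315469e-02,  8.57577589e-01,  5.14157702e-01,
         6.31748087e+02],
       [ 0.00000000e+00,  0.00000000e+00,  0.00000000e+00,
         1.00000000e+00]])}
wrist {'fov_y': 67.57156765375717, 'cx': 282.6660609131208, 'cy': 209.14376227646085, 'distortion': array([-0.0696514,  0.       ,  0.       ,  0.       ,  0.       ]), 'T_tool_cam': array([[ 9.99999591e-01,  3.26425258e-05, -9.03678078e-04,
        -1.26999762e-01],
       [-8.68372372e-04,  3.13436372e-01, -9.49608807e-01,
        -1.45562955e+02],
       [ 2.52247949e-04,  9.49609204e-01,  3.13436273e-01,
         8.17868091e+01],
       [ 0.00000000e+00,  0.00000000e+00,  0.00000000e+00,
         1.00000000e+00]])}
```

View pics/scene0.png

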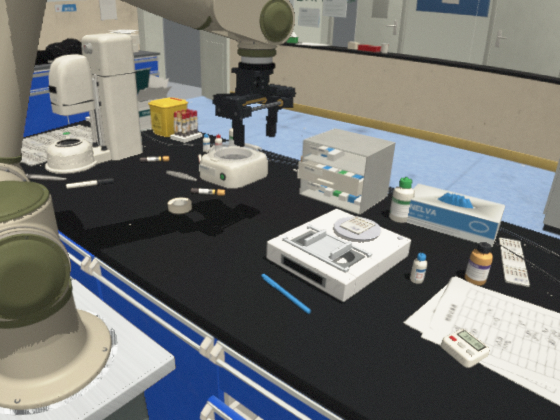

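View pics/side0.png

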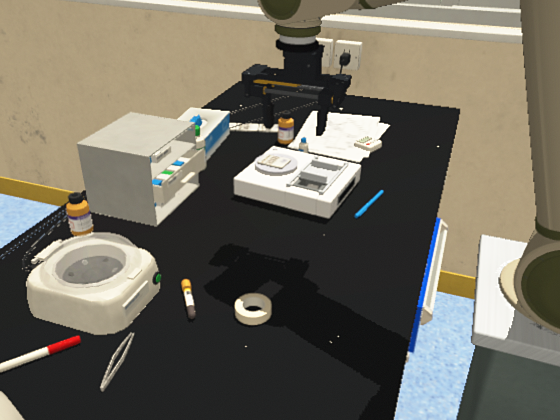

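View pics/wrist0.png

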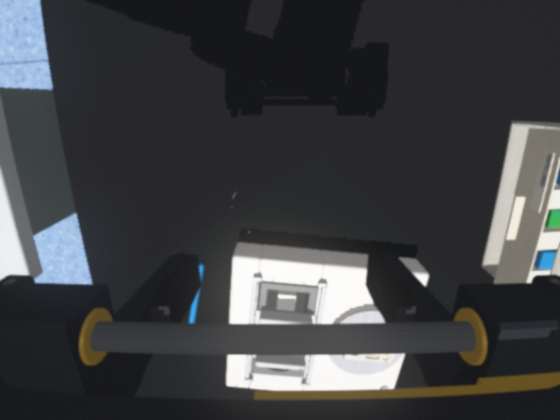

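```bash
python3 - <<'E'
import cv2
def crop(n,x0,y0,x1,y1,k,o):
    im=cv2.imread(f"pics/{n}.png")[y0:y1,x0:x1];cv2.imwrite(f"pics/{o}.png",cv2.resize(im,None,fx=k,fy=k,interpolation=cv2.INTER_CUBIC))
crop("scene0",260,200,420,300,5,"c1")
crop("side0",225,135,370,225,5,"c2")
crop("wrist0",210,225,440,400,3.4,"c3")
E
```

```text
(no output)
```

View pics/c1.png

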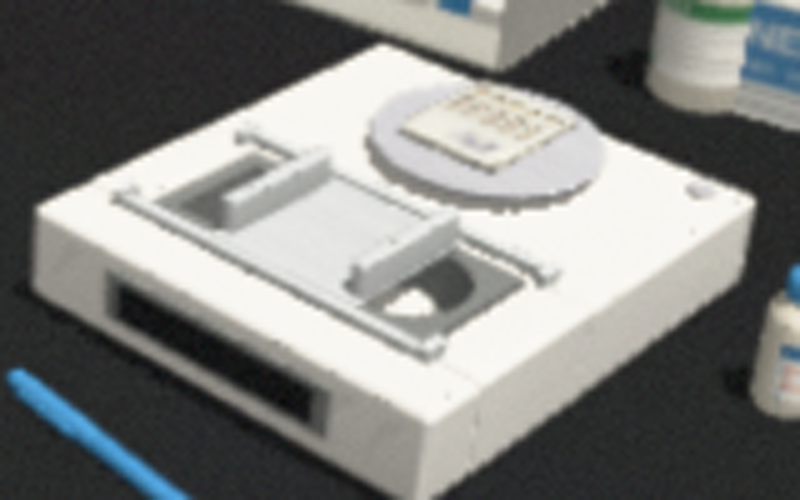

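View pics/c2.png

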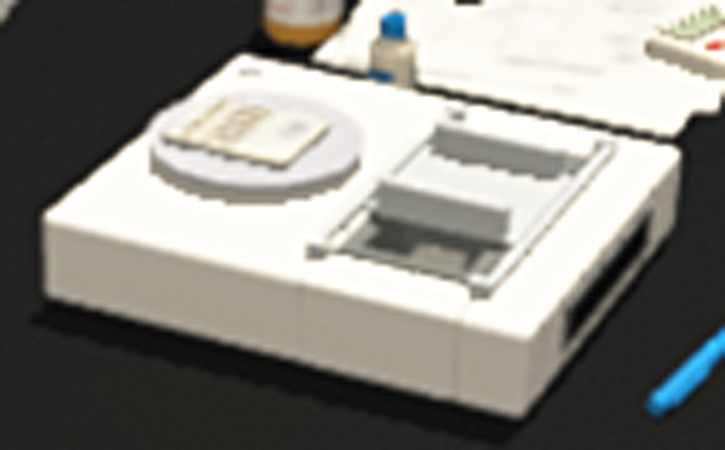

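View pics/c3.png

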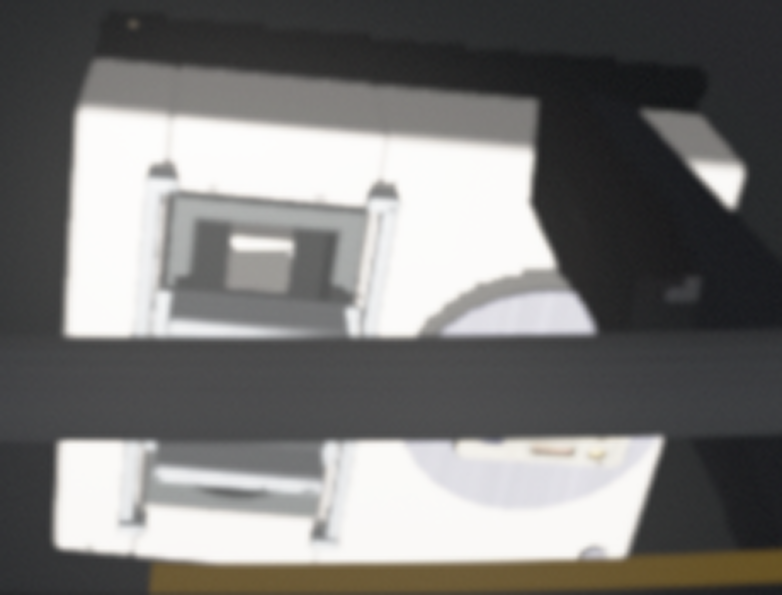

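```bash
cat > h.py <<'E'
import numpy as np,cv2
from scipy.optimize import least_squares
from cell import readout, optics
H=420
def cam(n,state=None):
    c=optics.calibration(n);f=H/2/np.tan(np.radians(c['fov_y']/2))
    K=np.array([[f,0,c['cx']],[0,f,c['cy']],[0,0,1]]);D=c['distortion']
    if n=='wrist':
        T=np.eye(4);T[:3,:3]=state['tool_rot'];T[:3,3]=state['position'];P=T@c['T_tool_cam']
    else: P=c['pose']
    return K,D,P
def proj(C,X):
    K,D,P=C
    X=np.atleast_2d(X);p=(X-P[:3,3])@P[:3,:3];p=p*[1,-1,-1]
    return cv2.projectPoints(p.reshape(-1,1,3),np.zeros(3),np.zeros(3),K,D)[0].reshape(-1,2)
def ray(C,uv,z):
    K,D,P=C
    q=cv2.undistortPoints(np.array(uv,float).reshape(-1,1,2),K,D).reshape(-1,2)
    d=np.c_[q[:,0],-q[:,1],-np.ones(len(q))]@P[:3,:3].T
    o=P[:3,3];return o+d*((z-o[2])/d[:,2])[:,None]
def bal(p,X):
    a=p[2];R=np.array([[np.cos(a),-np.sin(a),0],[np.sin(a),np.cos(a),0],[0,0,1]])
    return np.atleast_2d(X)@R.T+[p[0],p[1],0]
E
python3 - <<'E'
from h import *
s=readout.read_state()
C={n:cam(n,s) for n in['scene','side','wrist']}
FL,BL,BR,FR=[(-127,105,50),(116,105,50),(116,-105,50),(-127,-105,50)]
def u(o,k,l): return [(o[0]+a/k,o[1]+b/k) for a,b in l]
obs=[('scene',[FL,BL,BR,FR],u((260,200),5,[(37,210),(383,45),(754,205),(428,432)])),
('side',[BL,FL,FR,BR],u((225,135),5,[(44,215),(530,345),(681,155),(245,57)])),
('wrist',[FL,FR],u((210,225),3.4,[(78,105),(53,548)]))]
for n,X,uv in obs: print(n,ray(C[n],uv,50).round(1).tolist())
def fit(ob):
    def f(p): return np.concatenate([(proj(C[n],bal(p,X))-uv).ravel() for n,X,uv in ob])
    r=least_squares(f,[550,-200,0]);return r.x,np.abs(r.fun).max(),r.fun.round(1)
print(fit(obs));
for o in obs[:2]: print(fit([o]))
p=fit(obs)[0]
# shutter: right/left ridge tops
for nm,uv in [('R',[(355,265),(455,212)]),('L',[(228,192),(326,150)])]:
    w=ray(C['scene'],u((260,200),5,uv),70.5)
    a=p[2];d=w[:,:2]-p[:2];print(nm,np.c_[np.cos(a)*d[:,0]+np.sin(a)*d[:,1],-np.sin(a)*d[:,0]+np.cos(a)*d[:,1]].round(1))
print('tare',bal(p,[-55,-38,50]),'mid0',bal(p,[-55,0,54.5]))
E
```

```text
scene [[463.7, -91.0, 50.0], [703.0, -114.9, 50.0], [677.1, -322.5, 50.0], [436.0, -299.1, 50.0]]
side [[702.5, -106.6, 50.0], [460.8, -72.7, 50.0], [441.0, -278.9, 50.0], [677.9, -309.0, 50.0]]
wrist [[466.1, -86.5, 50.0], [443.8, -293.3, 50.0]]
(array([ 5.79852771e+02, -2.04120786e+02, -1.09198156e-01]), np.float64(3.194895396460595), array([-1.4, -1.1, -0.1, -0.8,  0.6, -1.3, -0.4, -2.4, -0.6, -1.4, -0.3,
       -3.2,  0.9, -2.7, -0.5, -2.1, -0.9, -0.5, -1.1,  0.7]))
(array([ 5.75759677e+02, -2.07437052e+02, -1.06739729e-01]), np.float64(1.4651126376181764), array([-1.5,  0.3,  0. ,  0.2,  1.2, -0.2,  0.3, -0.7]))
(array([ 5.76057124e+02, -1.93368622e+02, -1.12915775e-01]), np.float64(1.596489359459099), array([-1.1,  0.8, -0.1, -0.5,  1.6, -0.6, -0.3, -0.3]))
R [[-89.  -38.7]
 [-25.5 -40.5]]
L [[-83.2  33. ]
 [-24.2  29. ]]
tare [[ 521.03907405 -235.90048085   50.        ]] mid0 [[ 525.18036224 -198.12681631   54.5       ]]
```

Emit:
{"api": "apply_moves", "payload": {"steps": [[[0,-5,0],[0,0,-0.107],0],[[0,-10,0],[0,0,-0.107],0],[[0,-15,0],[0,0,-0.107],0],[[0,-20,0],[0,0,-0.107],0],[[0,-24,0],[0,0,-0.107],0],[[0,-25.5,0],[0,0,-0.107],0],[[0,-26,0],[0,0,-0.107],0],[[0,-26,0],[0,0,-0.107],0],[[0,-26,0],[0,0,-0.107],0]]}}

```text
t: 1.27
position: [525.2, -258.9, 238.9]
tool_rot: [[0.994, 0.0, 0.106], [-0.106, 0.0, 0.994], [0.0, -1.0, 0.0]]
ft_force: [-0.6, 0.7, -0.2]
opening: 0.014
```

```bash
python3 - <<'E'
from h import *
s=readout.read_state();print(s['t'],s['position'],s['tool_rot'].round(4).tolist(),s['opening'],s['ft_force'])
np.save('s1.npy',np.c_[s['tool_rot'],s['position']])
im=optics.grab_frame('wrist')[:,:,::-1];cv2.imwrite('pics/w1.png',im)
cv2.imwrite('pics/w1b.png',cv2.resize(im,None,fx=1.42,fy=1.42,interpolation=cv2.INTER_CUBIC))
E
```

```text
1.275 [ 525.22969978 -258.9455939   238.92118974] [[0.9944, 0.0001, 0.1055], [-0.1055, 0.0, 0.9944], [0.0001, -1.0, 0.0]] 0.014168225000167517 [-0.57354131  0.74750673 -0.16383956]
```

View pics/w1b.png

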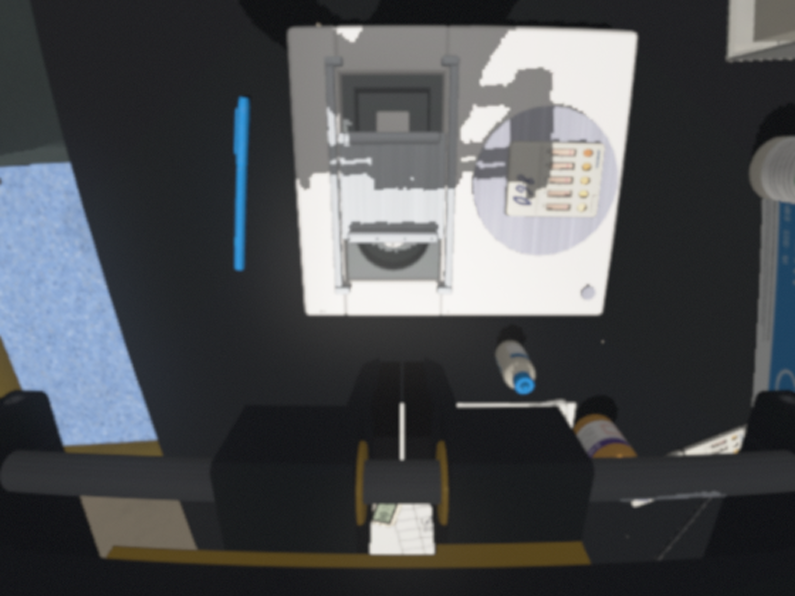

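```bash
python3 - <<'E'
import cv2
im=cv2.imread("pics/w1.png")
cv2.imwrite("pics/w1c.png",cv2.resize(im[10:235,195:455],None,fx=3,fy=2.6667 if 0 else 3,interpolation=cv2.INTER_CUBIC)[:600])
cv2.imwrite("pics/w1d.png",cv2.resize(im[120:235,195:455],None,fx=3,fy=3,interpolation=cv2.INTER_CUBIC))
E
```

```text
(no output)
```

View pics/w1c.png

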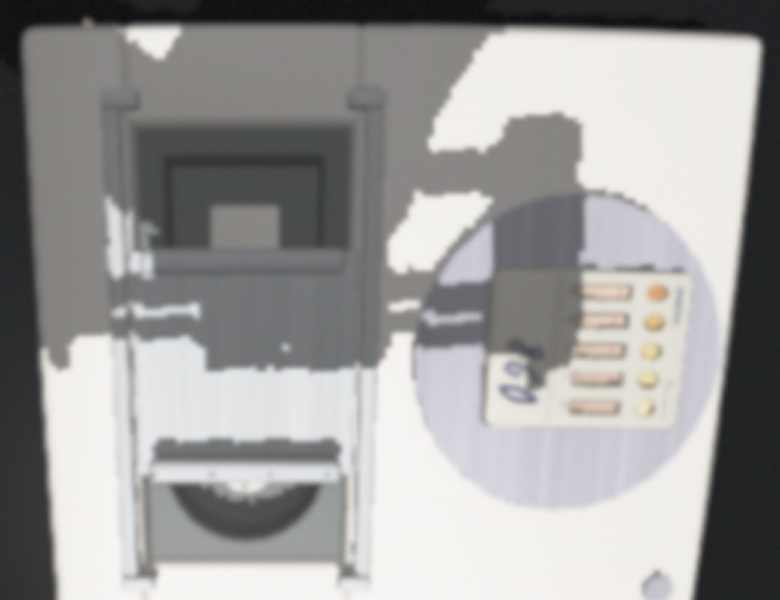

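View pics/w1d.png

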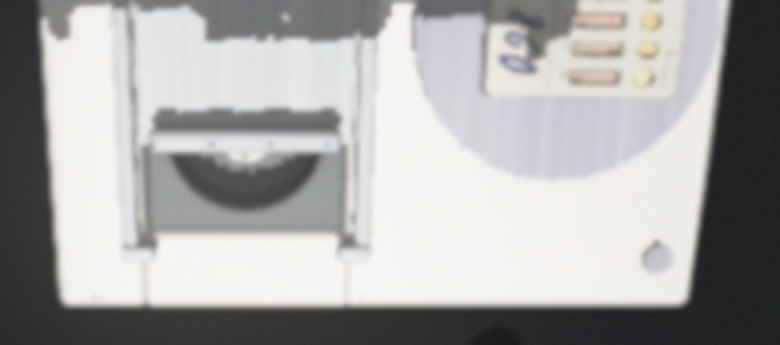

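```bash
python3 - <<'E'
from h import *
S=np.load('s1.npy');s=dict(tool_rot=S[:,:3],position=S[:,3])
C=cam('wrist',s)
X=[(-127,105,50),(116,105,50),(116,-105,50),(-127,-105,50)]
g=lambda l:np.array([(195+a/3,10+b/3) for a,b in l])
uv=g([(22,25),(762,36),(688,636),(62,636)])
print(ray(C,uv,50).round(1).tolist())
r=least_squares(lambda p:(proj(C,bal(p,X))-uv).ravel(),[580,-200,-.1]);p=r.x;print(p,r.fun.round(1))
r2=least_squares(lambda q:(proj(C,bal(q,np.array(X)+[0,0,q[3]]))-uv).ravel(),[580,-200,-.1,0]);print(r2.x)
inv=lambda w:(w-[p[0],p[1],0])@np.array([[np.cos(p[2]),-np.sin(p[2]),0],[np.sin(p[2]),np.cos(p[2]),0],[0,0,1]])
print('ridge',inv(ray(C,g([(246,472),(243,260),(153,472),(340,472)]),70.5)).round(1))
print('well lower edge',inv(ray(C,g([(246,540)]),50)).round(1))
print('rail ends',inv(ray(C,g([(120,97),(366,97),(139,580),(354,580)]),57)).round(1))
print('tare',bal(p,[-55,-38,50]),'mid0',bal(p,[-55,0,54.5]))
np.save('p.npy',p)
E
```

```text
[[466.0, -87.3, 50.0], [704.5, -112.9, 50.0], [683.5, -320.2, 50.0], [444.7, -294.7, 50.0]]
[ 5.80139675e+02 -2.04681937e+02 -1.04640169e-01] [-1.3 -0.2  1.9 -0.7  0.8  0.7 -1.4  1.1]
[ 5.80535009e+02 -2.04545826e+02 -1.04609115e-01 -3.51948993e+00]
ridge [[-54.5 -37.   70.5]
 [-55.   31.   70.5]
 [-85.8 -37.   70.5]
 [-22.8 -37.1  70.5]]
well lower edge [[-55.  -66.1  50. ]]
rail ends [[-94.1  81.4  57. ]
 [-16.   81.2  57. ]
 [-94.  -79.2  57. ]
 [-15.6 -79.3  57. ]]
tare [[ 521.47143955 -236.72937241   50.        ]] mid0 [[ 525.44051343 -198.93722439   54.5       ]]
```

Emit:
{"api": "apply_moves", "payload": {"steps": [[[0,3,0],[0,0,0],0],[[0,5.75,-2],[0,0,0],0],[[0,5.75,-6],[0,0,0],0],[[0,5.75,-10],[0,0,0],0],[[0,5.75,-13],[0,0,0],0],[[0,5.75,-14.5],[0,0,0],0],[[0,5.75,-14.5],[0,0,0],0],[[0,5.75,-14.5],[0,0,0],0]]}}

```text
t: 2.33
position: [525.6, -202.8, 95.0]
tool_rot: [[0.994, 0.002, 0.107], [-0.107, -0.001, 0.994], [0.002, -1.0, -0.001]]
ft_force: [0.5, 0.1, -0.4]
opening: -0.002
```

```bash
python3 - <<'E'
from h import *
s=readout.read_state();print(s['t'],s['position'],s['tool_rot'].round(4).tolist(),s['opening'],s['ft_force'])
for n in['scene','side','wrist']:cv2.imwrite(f'pics/{n}2.png',optics.grab_frame(n)[:,:,::-1])
a=cv2.imread('pics/scene2.png')[180:300,260:420];b=cv2.imread('pics/side2.png')[120:240,225:385]
cv2.imwrite('pics/m2.png',np.hstack([cv2.resize(q,(400,300),interpolation=cv2.INTER_CUBIC) for q in(a,b)]))
E
```

```text
2.325 [ 525.61621835 -202.75969856   94.98708511] [[0.9943, 0.0018, 0.1066], [-0.1066, -0.0011, 0.9943], [0.0019, -1.0, -0.0009]] -0.002444869885446135 [ 0.5192884   0.11431233 -0.39298472]
```

View pics/m2.png

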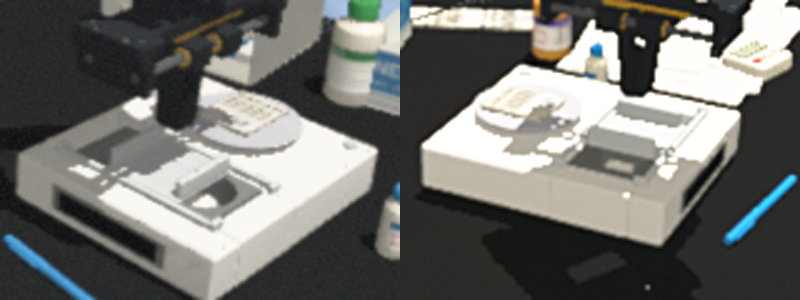

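View pics/wrist2.png

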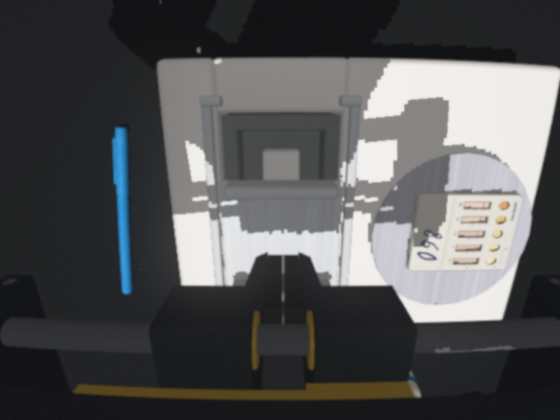

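Emit:
{"api": "apply_moves", "payload": {"steps": [[[0,0,-2],[0,0,0],0],[[0,0,-3.4],[0,0,0],0],[[0,0,-3.4],[0,0,0],0],[[0.1,1,-3.4],[0,0,0],0],[[0.2,2,-3.4],[0,0,0],0],[[0.25,2.5,-3.4],[0,0,0],0],[[0.3,3,-3.4],[0,0,0],0],[[0.3,3,-3.4],[0,0,0],0]]}}

```text
t: 3.48
position: [528.0, -172.1, 59.8]
tool_rot: [[0.994, -0.0, 0.106], [-0.106, 0.0, 0.994], [-0.0, -1.0, 0.0]]
ft_force: [0.3, -0.6, 0.1]
opening: 0.004
```

Emit:
{"api": "apply_moves", "payload": {"steps": [[[0.06,0.6,0.1],[0,0,0],0],[[0.12,1.2,0.1],[0,0,0],0],[[0.19,1.8,0.1],[0,0,0],0],[[0.25,2.4,0.1],[0,0,0],0],[[0.29,2.8,0.1],[0,0,0],0],[[0.29,2.8,0.1],[0,0,0],0]]}}

```text
t: 4.22
position: [531.0, -144.1, 60.8]
tool_rot: [[0.994, 0.0, 0.107], [-0.107, 0.0, 0.994], [0.0, -1.0, 0.0]]
ft_force: [0.4, -0.7, 1.2]
opening: 0.005
```

```bash
cat > look.py <<'E'
from h import *
import sys
t=sys.argv[1];p=np.load('p.npy')
s=readout.read_state();q=s['position'];d=q[:2]-p[:2];a=p[2]
print(s['t'],q,'bal',np.cos(a)*d[0]+np.sin(a)*d[1],-np.sin(a)*d[0]+np.cos(a)*d[1],s['ft_force'])
np.save(f's{t}.npy',np.c_[s['tool_rot'],s['position']])
im={n:optics.grab_frame(n)[:,:,::-1] for n in['scene','side','wrist']}
for n in im: cv2.imwrite(f'pics/{n}{t}.png',im[n])
cv2.imwrite(f'pics/m{t}.png',np.hstack([cv2.resize(k,(400,300),interpolation=cv2.INTER_CUBIC) for k in(im['scene'][180:300,260:420],im['side'][120:240,225:385])]))
E
python3 look.py 3
```

```text
4.225 [ 531.01027654 -144.10595577   60.75767059] bal -55.18779062507511 55.11311108930478 [ 0.40796175 -0.65550516  1.16588704]
```

View pics/m3.png

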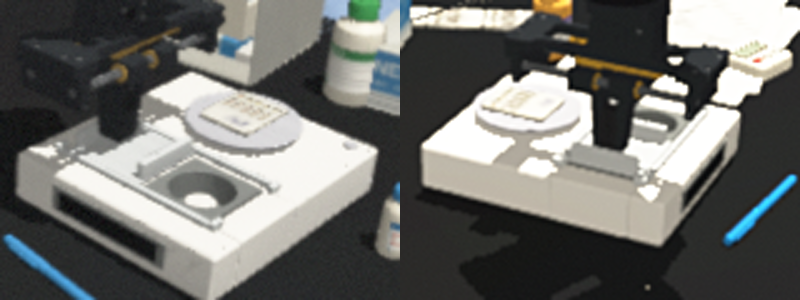

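Shutter moves; the round well and its key are now visible (scene crop ≈(205,190)). Push on to the hard stop.

Emit:
{"api": "apply_moves", "payload": {"steps": [[[0.02,0.2,0],[0,0,0],0],[[0.04,0.4,0],[0,0,0],0],[[0.04,0.4,0],[0,0,0],0]]}}

```text
t: 4.75
position: [531.3, -141.4, 60.8]
tool_rot: [[0.994, 0.0, 0.107], [-0.107, -0.002, 0.994], [0.0, -1.0, -0.002]]
ft_force: [-0.7, -5.8, -1.4]
opening: 0.004
```

Emit:
{"api": "apply_moves", "payload": {"steps": [[[0.02,0.2,0],[0,0,0],0],[[0.02,0.2,0],[0,0,0],0]]}}

```text
t: 5.0
position: [531.4, -141.2, 60.8]
tool_rot: [[0.994, 0.0, 0.107], [-0.107, -0.005, 0.994], [0.001, -1.0, -0.005]]
ft_force: [-4.2, -16.3, -3.4]
opening: 0.007
```

Emit:
{"api": "apply_moves", "payload": {"steps": [[[-0.06,-0.6,0],[0,0,0],0],[[-0.15,-1.5,0],[0,0,0],0],[[-0.15,-1.5,1.5],[0,0,0],0],[[-0.15,-1.5,3.5],[0,0,0],0],[[-0.4,-4.5,3.5],[0,0,0],0],[[-0.8,-8,3.5],[0,0,0],0],[[-1,-9.6,3.5],[0,0,0],0],[[-1,-9.6,3.5],[0,0,0],0],[[-1,-9.6,3.5],[0,0,0],0]]}}

```text
t: 6.12
position: [521.6, -233.5, 95.8]
tool_rot: [[0.994, -0.0, 0.106], [-0.106, 0.0, 0.994], [-0.0, -1.0, 0.0]]
ft_force: [0.3, 0.3, 0.3]
opening: 0.007
```

```bash
python3 look.py 4; python3 -c "
from h import *
p=np.load('p.npy');print(bal(p,[-55,-38,50]))"
```

```text
6.125 [ 521.62563734 -233.46583067   95.82851469] bal -55.18752032597129 -34.738203283988085 [0.26077664 0.25023386 0.31060516]
[[ 521.47143955 -236.72937241   50.        ]]
```

View pics/m4.png

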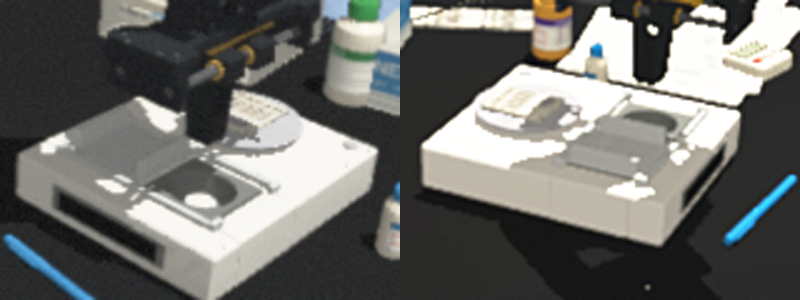

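View pics/wrist4.png

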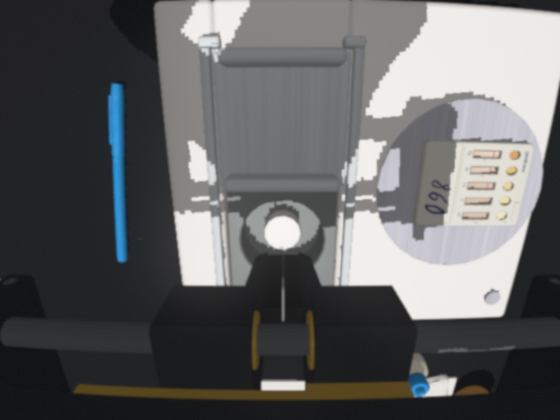

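```bash
python3 - <<'E'
from h import *
S=np.load('s4.npy');C=cam('wrist',dict(tool_rot=S[:,:3],position=S[:,3]))
print(ray(C,[(282,231.5),(282,215),(264,231),(301,231),(282,249)],38).round(1));print('well top/left/right',ray(C,[(282,201),(246,230),(323,230)],50).round(1))
im=cv2.imread('pics/wrist4.png')[180:270,230:340];cv2.imwrite('pics/k4.png',cv2.resize(im,None,fx=6,fy=6,interpolation=cv2.INTER_CUBIC))
E
```

```text
[[ 521.  -235.2   38. ]
 [ 522.3 -223.    38. ]
 [ 508.6 -233.5   38. ]
 [ 534.3 -236.2   38. ]
 [ 519.6 -248.6   38. ]]
well top/left/right [[ 523.8 -209.5   50. ]
 [ 498.1 -226.7   50. ]
 [ 548.5 -232.1   50. ]]
```

View pics/k4.png

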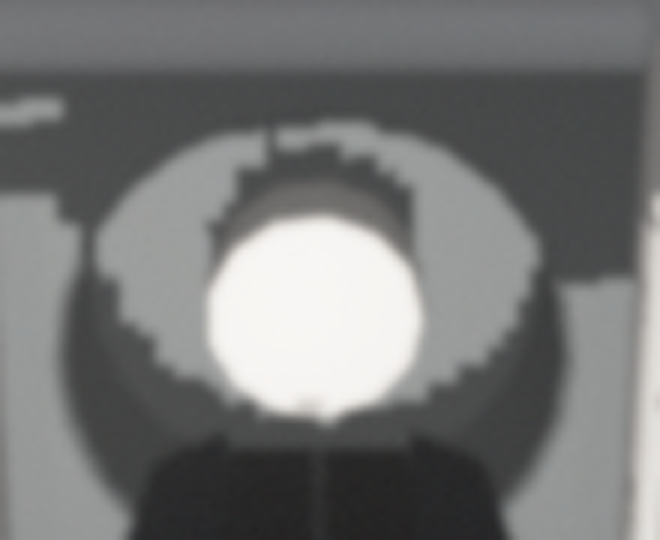

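Emit:
{"api": "apply_moves", "payload": {"steps": [[[0,-0.28,0],[0,0,0],0],[[0,-0.28,-2],[0,0,0],0],[[0,-0.28,-4],[0,0,0],0],[[0,-0.28,-5],[0,0,0],0],[[0,-0.28,-5],[0,0,0],0],[[0,-0.28,-5],[0,0,0],0]]}}

```text
t: 7.02
position: [521.9, -237.5, 46.5]
tool_rot: [[0.994, 0.001, 0.107], [-0.107, -0.001, 0.994], [0.001, -1.0, -0.001]]
ft_force: [0.2, -0.2, 0.5]
opening: 0.006
```

```bash
python3 look.py 5
```

```text
7.025 [ 521.86246366 -237.54253199   46.45083403] bal -54.52618074850129 -38.767869560375885 [ 0.17662521 -0.15417284  0.4500074 ]
```

View pics/m5.png

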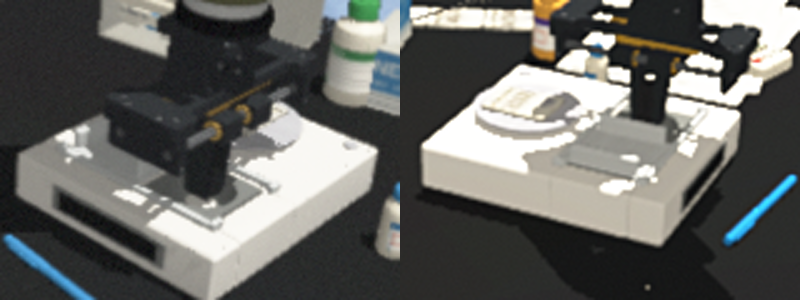

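View pics/wrist5.png

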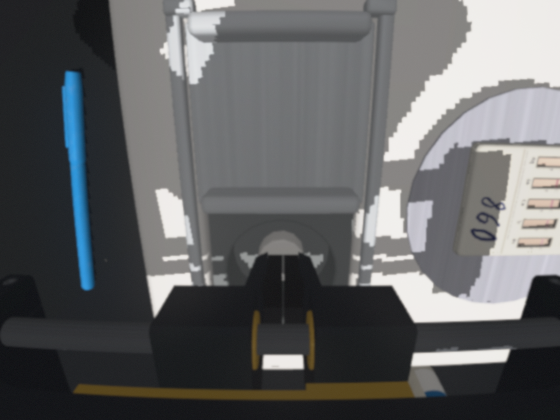

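Fingers are inside the well mouth, over the key (wrist ≈(282,245)), with no contact yet. Press in steps.

Emit:
{"api": "apply_moves", "payload": {"steps": [[[0,0,-0.5],[0,0,0],0],[[0,0,-1],[0,0,0],0],[[0,0,-1.3],[0,0,0],0],[[0,0,-1.4],[0,0,0],0],[[0,0,-1.4],[0,0,0],0]]}}

```text
t: 7.8
position: [521.6, -237.4, 32.4]
tool_rot: [[0.994, 0.0, 0.107], [-0.107, -0.0, 0.994], [0.0, -1.0, -0.0]]
ft_force: [-2.1, 0.8, 7.1]
opening: 0.007
```

Emit:
{"api": "apply_moves", "payload": {"steps": [[[0,0,-0.15],[0,0,0],0],[[0,0,-0.15],[0,0,0],0]]}}

```text
t: 8.05
position: [521.7, -237.4, 32.2]
tool_rot: [[0.994, 0.0, 0.106], [-0.106, -0.001, 0.994], [0.001, -1.0, -0.001]]
ft_force: [-7.5, 4.4, 22.0]
opening: -0.001
```

Emit:
{"api": "apply_moves", "payload": {"steps": [[[0,0,0.3],[0,0,0],0],[[0,0,1],[0,0,0],0],[[0,0,3],[0,0,0],0],[[0,0,6.5],[0,0,0],0],[[0.1,1,6.5],[0,0,0],0],[[0.1,1,6.5],[0,0,0],0],[[0.1,1,6.5],[0,0,0],0]]}}

```text
t: 8.93
position: [522.1, -227.0, 94.2]
tool_rot: [[0.994, -0.002, 0.107], [-0.107, 0.001, 0.994], [-0.002, -1.0, 0.001]]
ft_force: [-0.3, 0.6, -0.4]
opening: 0.002
```

```bash
python3 look.py 6; python3 - <<'E'
from h import *
im=cv2.imread('pics/wrist6.png')[150:290,200:370];cv2.imwrite('pics/k6.png',cv2.resize(im,None,fx=4,fy=4,interpolation=cv2.INTER_CUBIC))
S=np.load('s6.npy');C=cam('wrist',dict(tool_rot=S[:,:3],position=S[:,3]))
print(proj(C,bal(np.load('p.npy'),[(-55,-25,38),(-55,-25,32)])))
E
```

```text
8.925 [ 522.08575076 -226.99985064   94.15393092] bal -55.405290800765215 -28.259532266530115 [-0.3213314   0.64018276 -0.36781921]
[[283.29982287 225.69056763]
 [283.29222593 222.614819  ]]
```

View pics/k6.png

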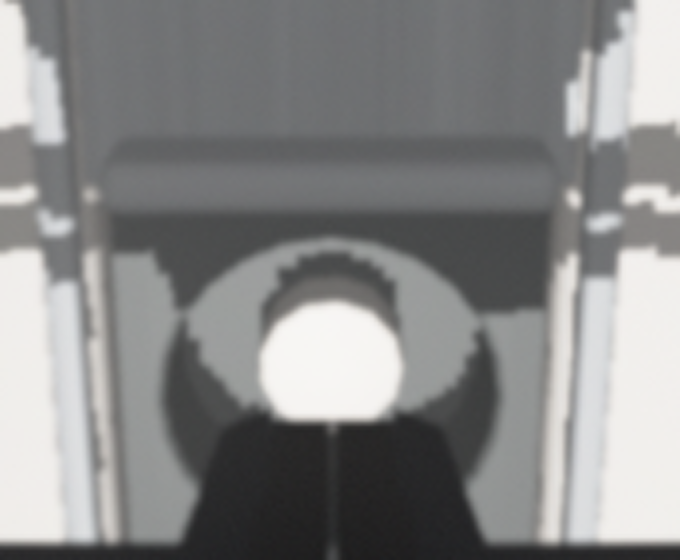

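View pics/m6.png

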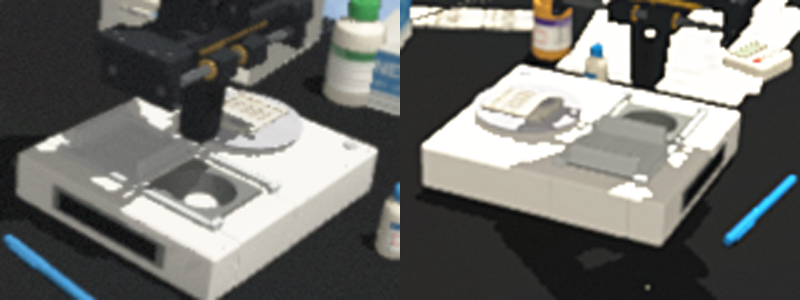

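Emit:
{"api": "apply_moves", "payload": {"steps": [[[0.3,3,0],[0,0,0],0],[[0.6,5.5,0],[0,0,0],0],[[0.7,6.5,0],[0,0,0],0],[[0.7,6.5,0],[0,0,0],0],[[0.7,6.5,-1.5],[0,0,0],0],[[0.7,6.5,-3],[0,0,0],0],[[0.7,6.5,-3.2],[0,0,0],0],[[0.7,6.5,-3.2],[0,0,0],0]]}}

```text
t: 10.07
position: [529.5, -162.5, 63.0]
tool_rot: [[0.994, -0.0, 0.107], [-0.107, 0.0, 0.994], [-0.0, -1.0, 0.0]]
ft_force: [0.4, 0.1, 0.2]
opening: 0.007
```

```bash
python3 look.py 7
```

```text
10.075 [ 529.46275464 -162.48720173   62.96686474] bal -54.80693940422918 36.67076906158329 [0.39020915 0.13205612 0.17607393]
```

View pics/m7.png

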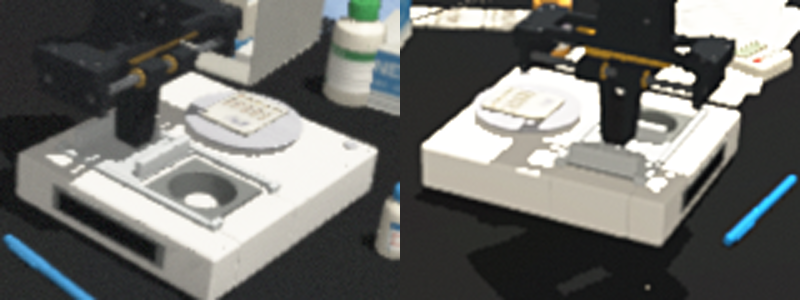

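Emit:
{"api": "apply_moves", "payload": {"steps": [[[-0.1,-1,-0.2],[0,0,0],0],[[-0.2,-2,-0.2],[0,0,0],0],[[-0.3,-2.8,-0.2],[0,0,0],0],[[-0.38,-3.6,-0.2],[0,0,0],0],[[-0.48,-4.6,-0.2],[0,0,0],0],[[-0.59,-5.6,-0.2],[0,0,0],0],[[-0.69,-6.6,-0.2],[0,0,0],0],[[-0.8,-7.6,-0.2],[0,0,0],0],[[-0.88,-8.4,-0.2],[0,0,0],0],[[-0.93,-8.9,-0.2],[0,0,0],0]]}}

```text
t: 11.48
position: [520.1, -251.8, 61.2]
tool_rot: [[0.994, -0.0, 0.107], [-0.107, 0.0, 0.994], [-0.0, -1.0, -0.0]]
ft_force: [0.4, 1.6, -0.3]
opening: 0.004
```

Emit:
{"api": "apply_moves", "payload": {"steps": [[[-0.02,-0.2,0],[0,0,0],0],[[-0.05,-0.4,0],[0,0,0],0],[[-0.05,-0.4,0],[0,0,0],0]]}}

```text
t: 11.85
position: [519.6, -255.4, 61.2]
tool_rot: [[0.994, -0.0, 0.107], [-0.107, -0.0, 0.994], [-0.0, -1.0, -0.0]]
ft_force: [-0.1, 0.7, -0.2]
opening: 0.002
```

Emit:
{"api": "apply_moves", "payload": {"steps": [[[-0.02,-0.2,0],[0,0,0],0],[[-0.03,-0.3,0],[0,0,0],0],[[-0.03,-0.3,0],[0,0,0],0]]}}

```text
t: 12.22
position: [519.5, -256.1, 61.1]
tool_rot: [[0.994, -0.001, 0.106], [-0.106, 0.004, 0.994], [-0.001, -1.0, 0.004]]
ft_force: [2.1, 11.9, 3.6]
opening: 0.007
```

Emit:
{"api": "apply_moves", "payload": {"steps": [[[-0.02,-0.2,0],[0,0,0],0],[[-0.02,-0.2,0],[0,0,0],0]]}}

```text
t: 12.48
position: [519.4, -256.3, 61.1]
tool_rot: [[0.994, -0.001, 0.106], [-0.106, 0.007, 0.994], [-0.002, -1.0, 0.007]]
ft_force: [3.3, 21.7, 6.4]
opening: 0.003
```

Emit:
{"api": "apply_moves", "payload": {"steps": [[[0.06,0.6,0],[0,0,0],0],[[0.2,1.8,0],[0,0,0],0],[[0.2,2,2],[0,0,0],0],[[0.2,2,6],[0,0,0],0],[[0.2,0,12],[0,0,0],0],[[0.2,-2,17],[0,0,0],0],[[0.2,-2,17.5],[0,0,0],0],[[0.2,-2,17.5],[0,0,0],0]]}}

```text
t: 13.48
position: [521.0, -279.8, 235.5]
tool_rot: [[0.994, -0.001, 0.107], [-0.107, 0.001, 0.994], [-0.001, -1.0, 0.0]]
ft_force: [0.5, 0.2, -0.3]
opening: 0.003
```

```bash
python3 look.py 8; python3 - <<'E'
import cv2
im=cv2.imread("pics/wrist8.png");cv2.imwrite("pics/w8c.png",cv2.resize(im[10:235,195:455],None,fx=2.6,fy=2.6,interpolation=cv2.INTER_CUBIC))
E
```

```text
13.475 [ 521.00515866 -279.82393748  235.45450834] bal -50.96253272732506 -80.90754961457603 [ 0.52006122  0.18689701 -0.26580258]
```

View pics/m8.png

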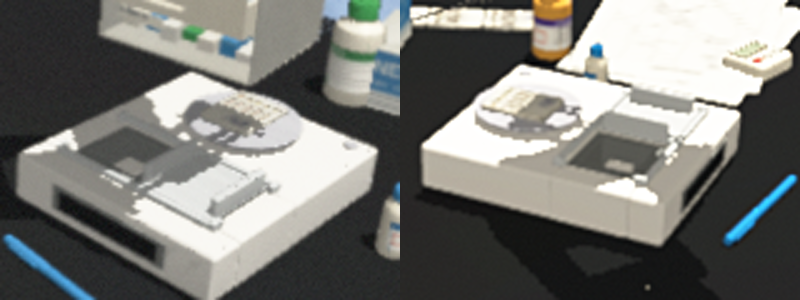

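View pics/w8c.png

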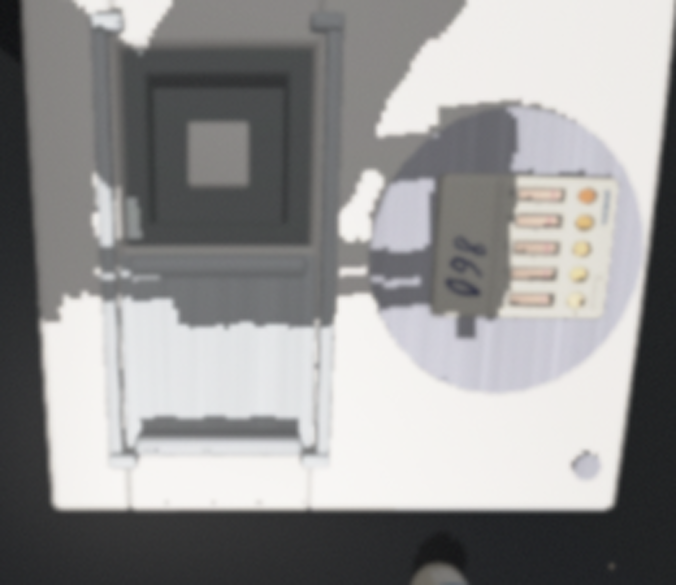

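The shutter sits at its stop and fully covers the round well. The square well is open with its key up, and the cassette and dropper have not moved.

```bash
python3 -c "
from cell import job_done;print(job_done())"
```

```text
the job is handed in; nothing more can be done
None
```

The balance is tared and the job is handed in at about 13.6 s of the 51 s allowed.

- **Opening:** With closed fingertips I pushed the shutter in +y to its hard stop, at about 17 N. The wrist and scene pictures showed the round well fully open.
- **Tare key:** I pressed the round key until it bottomed, with the fingertips at z = 32.2 mm (32 mm expected) and 22 N on the tool. After I lifted off, the picture showed the key's top edge at row 225, where the calibration predicts it for the up position (225.7).
- **Closing:** I pushed the shutter back in -y to its other hard stop, at about 22 N. The last pictures show the round well fully covered, the square well open and its key up and never touched.
- **Loose things:** The cassette, pen and dropper look unmoved in the last pictures. I did not re-inspect the tape and the tube, but the arm never went near them.

Two checks were slightly off:

- **Camera fits:** The separate scene and side camera fits of the balance differed by about 14 mm in y. I used the close wrist view instead, which matched the given rail, well and ridge dimensions to about 2 mm.
- **Shutter stroke:** The finger travel between the two stops came out about 2.5 mm shorter than I computed, probably because the fingertips are a little wider than 18 mm. Both stops were also confirmed by the rise in force.

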